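# Line up the yard traverser and draw the boxcar aboard

### The arm

A 6-joint arm with a two-finger parallel gripper is mounted at the origin on the work surface. World frame = base frame: x ahead of the robot, y to its left, z up, the work surface at z = 0. Lengths are in m, angles in rad, forces in N, time in s.
With the tool pointing down it reaches from about 0.275 to 0.725 m from the base axis. Payload 15.9 kg.
Tool frame: the origin (TCP) lies midway between the tips of the shut fingers; the grasp point (between the pads) lies 19 mm behind it (ctrl.tcp_to_grasp is the distance from the TCP to the grasp point, in m); z points along the fingers, y is the line along which they close (so a half turn about z gives the same grasp; the last joint's range is limited). The gripper opens to 85 mm and grips with 20 to 120 N. Pads are 22 mm wide; open, the fingers measure 114 mm over their backs; the gripper's body (76 mm by 85 mm) begins 54 mm behind the grasp point. The pads swing forward as they close: fully open they stand 13 mm farther back than shut.
Start: joints at [0, 0.213, -0.034, 1.323, 0, 1.571], TCP at [0.5, -0, 0.231] pointing down, gripper open.
Joint ranges: [-2.98, 2.98], [-0.74, 1.72], [-1.14, 1.35], [-2.1, 2.04], [-1.57, 1.44], [-3.14, 3.14]. Speed limits (rad/s): [1.89, 1.89, 2.39, 2.57, 3.14, 3.14].

### API

Orientations are given as a rotation vector (axis times angle).
In Python, from station import ctrl gives the robot as it stands.
- The arm moves only by the tool send_rows, never from a script. Its argument "increments" is a list of rows, each an object with "turn": the turn, a rotation vector about the world's x, y, z in rad, a list of three; "offset": the shift along the world's x, y, z in mm, a list of three; "jaw": the opening, from 0 (shut) to 1 (fully open). In form: [{"turn": [ax, ay, az], "offset": [x, y, z], "jaw": jaw}, ...]. A call has exactly 8 rows; each row is the pose to reach, as a shift and turn from the pose commanded when the call began; what a row does not reach only later rows make up. A row lasts 1/12 s, in which the tool goes at most 41.7 mm and 7.16 degrees, less where a joint would pass 70% of its speed; a pose out of reach is approached as far as the arm can. A call with a gripper value outside its range is refused whole. The fingers move at their own pace and stop on an object; "squeeze" is the grip in N (left out, the last holds). Time passes only in rows, so rows that repeat a pose let the fingers close, or fill a call up. It gives the time, the measured TCP pose, the force, the opening and the grip force at its end, in the units of the state.
- ctrl.state(): the state, without advancing time (a new reading comes with each control period).
- ctrl.snapshot(name): name is "scene" or "side" or "wrist"; returns the picture (400x640x3 uint8, blue, green, red); there is no depth.
- ctrl.calibration(name): a dict with "fx", "fy", "cx", "cy" (pixels), "view" (4x4, takes a point from world to camera coordinates); the wrist camera has in their place "T_tool_cam" (4x4, takes a point from camera to tool coordinates, whose origin is the TCP and whose axes are the flange's). Camera axes: x right, y down, z forward; pixel columns grow to the right and rows downward; lengths in m; the calibration is good to about 2 mm. A picture is of the moment at which its call begins: read the wrist's pose just before it. calibration takes no time and is no camera call.
- ctrl.sign_off(): hands the job in; it is judged then, once.
The state is a dict: "t": time; "joint_pos": joint angles; "joint_vel": joint speeds; "joint_efforts": joint torques, N m; "eef_pos": TCP position; "orientation": TCP orientation; "contact_force": force on the tool from outside, world axes, zero at the start; "wrist_torque": the same for the moment, N m; "gripper_width": finger opening in m; "grasp_force": force on a finger pad.
Only numpy, scipy, OpenCV 4.12 (cv2) and the standard library are available. Lean on these libraries where they do the work, as an engineer would, in place of code of your own. Each camera call takes 0.05 s, during which the arm holds its last target. There are 200 camera calls.

### The job

On the model railway's traverser, lift the release bar, slide the deck until its track lines up with the road on which the roofed boxcar stands, and let the bar drop so that the deck is caught there. Then draw the boxcar along the rails, without lifting it off them, until it stands wholly on the deck, and let go of it. Leave the tank wagon and the open wagon where they stand.

Things in the scene. Friction and masses are not known exactly. Their poses are not given: they have to be found in the camera images.
- traverser: fixed plywood base, 280 x 400 mm, flat on the table; origin: centre of its underside. x = way the deck slides, y = way of the rails. Three parallel roads (tracks) at x = -80, 0, +80 mm, from y = -195 to -23 mm, rail tops 28 mm above the origin, a buffer stop at each -y end. One wagon stands on each road; which on which varies. Notched steel rack (pitch 20 mm) at y = +165 mm
- deck (a joint): slide of the wooden deck along the base's +x, m: 0.00 lines up with the road at x = -80 mm, 0.08 with the middle one, 0.16 with that at x = +80 mm. Travel -0.004 to 0.164. A notch every 0.02 from 0 to 0.16; starts caught at 0.04. Friction 1 to 2 N; slides only while the bar is up
- deck_mid (a point): on the centre line of the deck's track at rail-top height, half-way along the deck (base axes; base y = +60 mm). Deck 62 mm wide in x, 160 mm long in y (-80 to +80 mm from here); rails level with the roads', gap 3 mm. A wooden stop across its +y end: face at y = +70 mm from here, top 20 mm above the rails
- bar (a joint): height of the release bar, which the deck carries, m: 0 fully down in a notch, clear of the rack above 0.011, end of travel 0.022. Spring and weight push it down with 6 to 8 N. Let go within 8 mm of a notch's place, it drops in and centres the deck to about 1 mm
- bar_grip (a point): centre of the black grip on the release bar, 14 mm thick in x, 50 mm long in y, 18 mm tall (base axes); 105 mm from deck_mid towards +y and 51 mm above the rail tops when down. Pinch it across its thickness from above: below it is only a 6 mm thick blade, for 23 mm down to the guide
- boxcar_mid (a point): centre of the roofed boxcar (closed, flat-topped box), 42 mm wide in x, 112 mm long in y, 120 mm over couplings (base axes); top 26 mm above, rail tops 30 mm below this point. 0.11 to 0.22 kg. Wheel flanges run between the rails with 2 mm of play each side. 38 mm clear to a wagon on the next road
- tankcar_mid (a point): centre of the tank wagon (lying cylinder 36 mm in diameter, 110 mm long frame, 57 mm tall), 30 mm above the rail tops; a bystander
- opencar_mid (a point): centre of the open wagon (low, empty, open-topped box 42 x 110 mm, 37 mm tall), 24 mm above the rail tops; a bystander
There are look-alikes about, which are no part of the job. Leave any pink or yellow look-alike of the part that bears boxcar_mid alone.

How it is judged:
By the outcome, as a careful person would: the job done as asked, in the order asked, and still so for the second after the job is handed in, with the robot touching nothing.
It also fails if it takes over 48 s, if anything falls off the work surface, if the arm or the gripper's body presses on something with over 40 N, if the wrist force passes 120 N, or if a joint passes its speed limit or range.

## Working session

There is one attempt and no reset: what is moved stays moved. The work goes in short steps, Python scripts to look and compute and a tool call to move; the robot and the scene stay as the last step left them, time stands still between calls to the robot, and variables do not carry over. Pictures are saved under pics/ and viewed, at most 10 in all, crops included, and the job is handed in when it is done.

Besides the shell and the picture viewer there is one more tool, called after ">>>" in YAML: its name, and indented under it one key for each argument. send_rows: Moves the arm, as the interface text tells. Its arguments: {"type":"object","properties":{"increments":{"type":"array","items":{"type":"object","properties":{"turn":{"type":"array","items":{"type":"number"}},"offset":{"type":"array","items":{"type":"number"}},"jaw":{"type":"number"}}}},"squeeze":{"type":"number"}},"required":["increments"]}

```bash
mkdir -p pics; python3 - <<'E'
from station import ctrl
import cv2
for n in("scene","side"):
    cv2.imwrite(f"pics/{n}0.png",ctrl.snapshot(n)); print(n,ctrl.calibration(n))
print(ctrl.calibration("wrist")); print(ctrl.state())
E
```

```text
scene {'fx': 416.17414142915686, 'fy': 416.17414142915686, 'cx': 325.3557950362257, 'cy': 202.13452253737148, 'view': array([[-0.01722368,  0.99984776, -0.00279317, -0.05639409],
       [ 0.56313304,  0.00739226, -0.82633318, -0.22853937],
       [-0.82618673, -0.01580542, -0.56317463,  1.31210154],
       [ 0.        ,  0.        ,  0.        ,  1.        ]])}
side {'fx': 399.3161953226858, 'fy': 399.3161953226858, 'cx': 319.17976926244046, 'cy': 203.59680370713298, 'view': array([[-0.95770407, -0.28774303,  0.00261959,  0.50917487],
       [-0.17138705,  0.56307288, -0.80844011,  0.10305948],
       [ 0.23114799, -0.77469535, -0.58857262,  0.67665372],
       [ 0.        ,  0.        ,  0.        ,  1.        ]])}
{'fx': 295.8773013775084, 'fy': 295.8773013775084, 'cx': 324.01932286200815, 'cy': 195.31855988922092, 'T_tool_cam': array([[-1.43315216e-03, -9.60589903e-01, -2.77965798e-01,
         7.12517746e-02],
       [ 9.99998971e-01, -1.35910635e-03, -4.59073922e-04,
         3.21505438e-04],
       [ 6.31966928e-05, -2.77966170e-01,  9.60590862e-01,
        -1.42987142e-01],
       [ 0.00000000e+00,  0.00000000e+00,  0.00000000e+00,
         1.00000000e+00]])}
{'t': 0.1, 'joint_pos': array([-1.00135711e-05,  2.13331593e-01, -3.49242958e-02,  1.32349331e+00,
       -4.29473033e-06,  1.57082588e+00]), 'joint_vel': array([ 0.00013777, -0.0012922 ,  0.00182011, -0.00074368,  0.00066121,
        0.00029112]), 'joint_efforts': array([ 1.52238292e-03, -6.87242889e+01,  4.87808239e+01,  1.21537212e-02,
        1.43833854e-04,  5.94535322e-06]), 'eef_pos': array([ 4.99727561e-01, -6.35947438e-06,  2.30881922e-01]), 'orientation': array([-2.22101099e+00, -2.22092312e+00,  1.06293092e-03]), 'contact_force': array([-0.3472834 ,  0.29016858, -0.33306223]), 'wrist_torque': array([-0.00454902,  0.01621945,  0.00427586]), 'grasp_force': 0.0, 'gripper_width': 0.08547338642553265}
```

View pics/scene0.png

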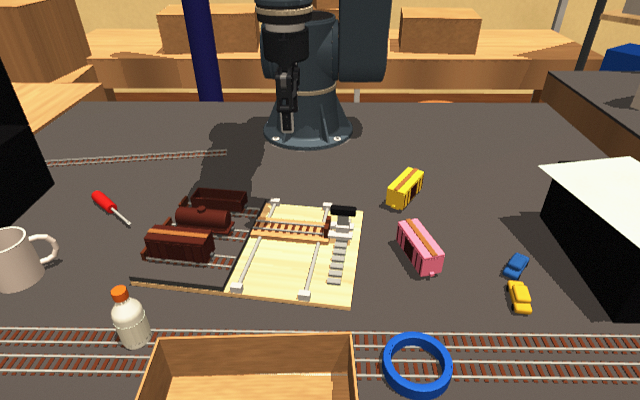

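View pics/side0.png

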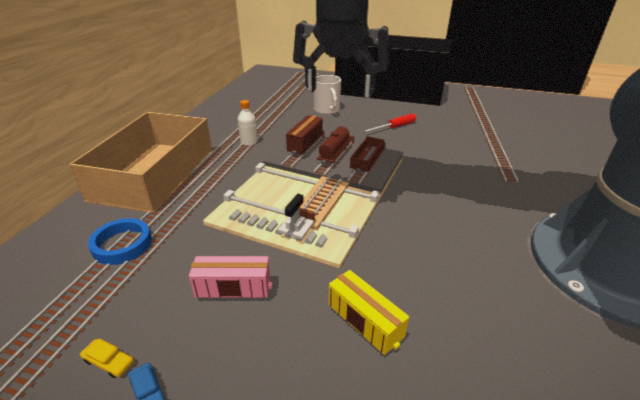

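The scene picture shows three brown wagons on the traverser: boxcar (180,243), tank (203,217) and open wagon (218,200). The pink (420,247) and yellow (405,188) boxcars off the traverser are the look-alikes. The brown roofed one standing on a road fits the description. I'll confirm it in an enlarged crop.

```bash
python3 - <<'E'
import cv2
a=cv2.imread("pics/scene0.png")[180:310,125:375]
cv2.imwrite("pics/c1.png",cv2.resize(a,None,fx=3.2,fy=3.2,interpolation=cv2.INTER_CUBIC))
b=cv2.imread("pics/side0.png")[105:260,200:410]
cv2.imwrite("pics/c2.png",cv2.resize(b,None,fx=3.8,fy=3.8,interpolation=cv2.INTER_CUBIC))
E
```

```text
(no output)
```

View pics/c1.png

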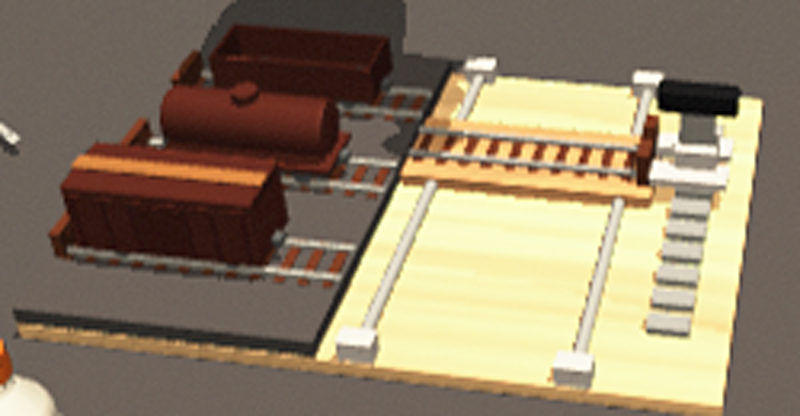

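View pics/c2.png

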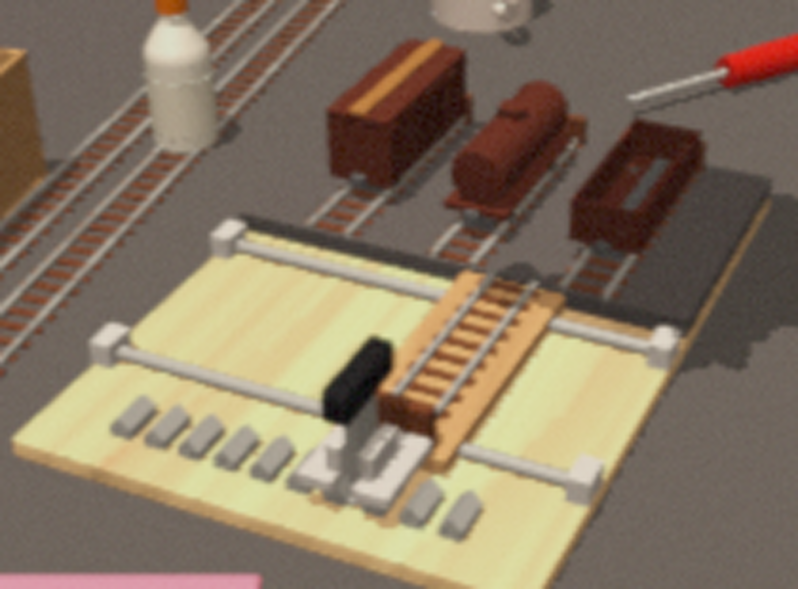

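The crops confirm a brown roofed boxcar on the x=+80 road, and the deck caught between the other two roads. Next I fit the base pose from these points.

```bash
cat > h.py <<'E'
import numpy as np
from station import ctrl
def proj(n,P):
    c=ctrl.calibration(n); q=c["view"]@np.r_[P,1]; return np.array([c["fx"]*q[0]/q[2]+c["cx"],c["fy"]*q[1]/q[2]+c["cy"]])
def w(p,b):
    x,y,a=p[:3]; c,s=np.cos(a),np.sin(a); return np.array([x+c*b[0]-s*b[1],y+s*b[0]+c*b[1],b[2]])
E
python3 - <<'E'
from h import *
from scipy.optimize import least_squares
def obs(p):
    s,t=p[3],p[4]; k=1/3.2; j=1/3.8
    S=[((.14,.2,0),(722,410)),((.14,-.2,0),(16,338)),((-.14,.2,t),(762,97)),((-.04,.165,.079),(699,97)),
       ((.101,s-.056,.084),(62,187)),((.101,s+.056,.084),(265,207)),((.059,s+.056,.084),(285,167)),((.059,s-.056,.084),(95,147)),((-.009,.13,.048),None)]
    D=[((.14,.2,t),(14,437)),((-.04,.165,.079),(358,380)),((.101,s+.056,.084),(330,117)),((.059,s+.056,.084),(395,148)),((.101,s-.056,.084),(412,42)),((.059,s-.056,.084),(465,55))]
    out=[]
    for b,q in S:
        if q: out.append(proj("scene",w(p,b))-(np.array(q)*k+[125,180]))
    for b,q in D: out.append(proj("side",w(p,b))-(np.array(q)*j+[200,105]))
    return np.array(out)
r=least_squares(lambda p:obs(p).ravel(),[.55,-.15,0,-.12,.01],loss="soft_l1")
p=r.x; print(p.round(4)); print(obs(p).round(1).tolist())
for nm,b in dict(grip=(-.04,.165,.079),griptgt=(.08,.165,.079),box=(.08,p[3],.058),boxend=(.08,.06,.058)).items(): print(nm,w(p,b).round(4))
np.save("p.npy",p)
E
```

```text
[ 0.5639 -0.0688 -0.1283 -0.1161  0.0111]
[[-0.2, 1.2], [1.3, -0.7], [-0.6, -0.5], [-0.8, -1.0], [0.6, -1.5], [-2.6, -2.0], [-0.1, -4.2], [1.6, -3.2], [-1.6, 0.7], [0.5, -0.2], [-3.0, -2.7], [-3.1, -7.4], [-2.8, -1.7], [-0.9, -2.2]]
grip [0.5453 0.1    0.079 ]
griptgt [0.6644 0.0846 0.079 ]
box [ 0.6284 -0.1942  0.058 ]
boxend [ 0.6509 -0.0195  0.058 ]
```

>>> send_rows:
  increments:
    - {"turn":[0,0,-0.03],"offset":[8,17,-11],"jaw":1}
    - {"turn":[0,0,-0.06],"offset":[15,34,-22],"jaw":1}
    - {"turn":[0,0,-0.09],"offset":[23,50,-34],"jaw":1}
    - {"turn":[0,0,-0.128],"offset":[30,67,-45],"jaw":1}
    - {"turn":[0,0,-0.128],"offset":[38,84,-58],"jaw":0.8}
    - {"turn":[0,0,-0.128],"offset":[45.5,100,-71],"jaw":0.6}
    - {"turn":[0,0,-0.128],"offset":[45.5,100,-71],"jaw":0.6}
    - {"turn":[0,0,-0.128],"offset":[45.5,100,-71],"jaw":0.6}
  squeeze: 60

```text
t: 0.77
eef_pos: [0.5449, 0.1004, 0.1594]
orientation: [-2.357, -2.076, 0.003]
contact_force: [0.5, -0.1, 0.8]
gripper_width: 0.0516
grasp_force: 0.0
```

```bash
cat >> h.py <<'E'
from scipy.spatial.transform import Rotation as R
def wproj(st,P):
    c=ctrl.calibration("wrist"); T=np.eye(4); T[:3,:3]=R.from_rotvec(st["orientation"]).as_matrix(); T[:3,3]=st["eef_pos"]
    q=np.linalg.inv(T@c["T_tool_cam"])@np.r_[P,1]; return np.array([c["fx"]*q[0]/q[2]+c["cx"],c["fy"]*q[1]/q[2]+c["cy"]])
E
python3 - <<'E'
from h import *
import cv2
st=ctrl.state(); im=ctrl.snapshot("wrist"); p=np.load("p.npy")
for x in(-.047,-.033):
  for y in(.14,.19):
    q=wproj(st,w(p,(x,y,.088))); print(q.round(1)); cv2.circle(im,tuple(map(int,q.round())),2,(0,255,0),-1)
cv2.imwrite("pics/w1.png",im); print(st["eef_pos"],st["contact_force"],st["gripper_width"])
E
```

```text
[315.8 237.5]
[315.3 175.2]
[333.6 237.5]
[334.2 175.3]
[0.54488872 0.10035834 0.15937632] [ 0.52621788 -0.0612639   0.84955083] 0.05158918374312753
```

View pics/w1.png

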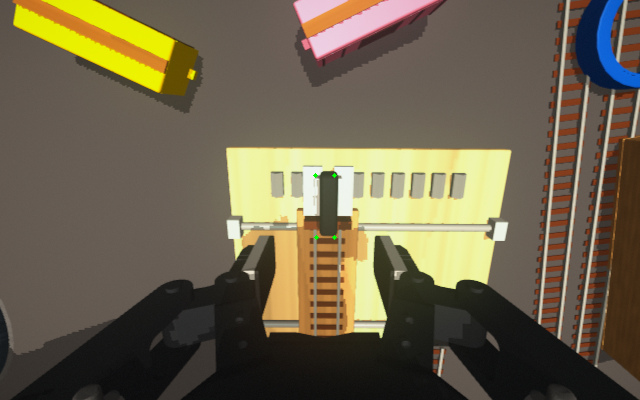

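The grip appears at columns 320–337, rows 171–236, which is about 2 mm +x and +y of the prediction. The base edges are aligned with the tool. Descending to it now.

>>> send_rows:
  increments:
    - {"turn":[0,0,0],"offset":[2,2,-25],"jaw":0.6}
    - {"turn":[0,0,0],"offset":[2,2,-50],"jaw":0.6}
    - {"turn":[0,0,0],"offset":[2,2,-75],"jaw":0.6}
    - {"turn":[0,0,0],"offset":[2,2,-90],"jaw":0.6}
    - {"turn":[0,0,0],"offset":[2,2,-99],"jaw":0.6}
    - {"turn":[0,0,0],"offset":[2,2,-99],"jaw":0}
    - {"turn":[0,0,0],"offset":[2,2,-99],"jaw":0}
    - {"turn":[0,0,0],"offset":[2,2,-99],"jaw":0}

```text
t: 1.48
eef_pos: [0.5483, 0.1019, 0.0628]
orientation: [2.359, 2.074, 0.003]
contact_force: [-0.1, -0.9, -0.5]
gripper_width: 0.0155
grasp_force: 0.0
```

>>> send_rows:
  increments:
    - {"turn":[0,0,0],"offset":[0,0,0],"jaw":0}
    - {"turn":[0,0,0],"offset":[0,0,0],"jaw":0}
    - {"turn":[0,0,0],"offset":[0,0,0],"jaw":0}
    - {"turn":[0,0,0],"offset":[0,0,0],"jaw":0}
    - {"turn":[0,0,0],"offset":[0,0,0],"jaw":0}
    - {"turn":[0,0,0],"offset":[0,0,0],"jaw":0}
    - {"turn":[0,0,0],"offset":[0,0,0],"jaw":0}
    - {"turn":[0,0,0],"offset":[0,0,0],"jaw":0}

```text
t: 2.15
eef_pos: [0.5484, 0.1019, 0.0628]
orientation: [2.358, 2.073, 0.003]
contact_force: [-2.0, -1.4, 7.7]
gripper_width: 0.0127
grasp_force: 61.1
```

>>> send_rows:
  increments:
    - {"turn":[0,0,0],"offset":[0,0,4],"jaw":0}
    - {"turn":[0,0,0],"offset":[0,0,8],"jaw":0}
    - {"turn":[0,0,0],"offset":[0,0,12],"jaw":0}
    - {"turn":[0,0,0],"offset":[0,0,16],"jaw":0}
    - {"turn":[0,0,0],"offset":[0,0,17],"jaw":0}
    - {"turn":[0,0,0],"offset":[0,0,17],"jaw":0}
    - {"turn":[0,0,0],"offset":[0,0,17],"jaw":0}
    - {"turn":[0,0,0],"offset":[0,0,17],"jaw":0}

```text
t: 2.82
eef_pos: [0.5474, 0.102, 0.0781]
orientation: [-2.359, -2.075, 0.0]
contact_force: [1.2, -0.3, -6.9]
gripper_width: 0.0127
grasp_force: 59.0
```

>>> send_rows:
  increments:
    - {"turn":[0,0,0],"offset":[7,-0.9,0],"jaw":0}
    - {"turn":[0,0,0],"offset":[15,-1.9,0],"jaw":0}
    - {"turn":[0,0,0],"offset":[22,-2.8,0],"jaw":0}
    - {"turn":[0,0,0],"offset":[30,-3.9,0],"jaw":0}
    - {"turn":[0,0,0],"offset":[37,-4.8,0],"jaw":0}
    - {"turn":[0,0,0],"offset":[45,-5.8,0],"jaw":0}
    - {"turn":[0,0,0],"offset":[52,-6.8,0],"jaw":0}
    - {"turn":[0,0,0],"offset":[60,-7.8,0],"jaw":0}

```text
t: 3.48
eef_pos: [0.6081, 0.0939, 0.0781]
orientation: [2.359, 2.075, -0.001]
contact_force: [-1.9, -2.5, -7.0]
gripper_width: 0.0132
grasp_force: 59.1
```

>>> send_rows:
  increments:
    - {"turn":[0,0,0],"offset":[8,-1,0],"jaw":0}
    - {"turn":[0,0,0],"offset":[17,-2.2,0],"jaw":0}
    - {"turn":[0,0,0],"offset":[26,-3.4,0],"jaw":0}
    - {"turn":[0,0,0],"offset":[35,-4.6,0],"jaw":0}
    - {"turn":[0,0,0],"offset":[44,-5.7,0],"jaw":0}
    - {"turn":[0,0,0],"offset":[52,-6.8,0],"jaw":0}
    - {"turn":[0,0,0],"offset":[59,-7.7,0],"jaw":0}
    - {"turn":[0,0,0],"offset":[59,-7.7,0],"jaw":0}

```text
t: 4.15
eef_pos: [0.668, 0.0859, 0.078]
orientation: [2.359, 2.074, 0.0]
contact_force: [1.1, -3.8, -7.1]
gripper_width: 0.0129
grasp_force: 59.3
```

>>> send_rows:
  increments:
    - {"turn":[0,0,0],"offset":[0,0,-4],"jaw":0}
    - {"turn":[0,0,0],"offset":[0,0,-8],"jaw":0}
    - {"turn":[0,0,0],"offset":[0,0,-12],"jaw":0}
    - {"turn":[0,0,0],"offset":[0,0,-13],"jaw":0}
    - {"turn":[0,0,0],"offset":[0,0,-13],"jaw":0.4}
    - {"turn":[0,0,0],"offset":[0,0,-13],"jaw":0.4}
    - {"turn":[0,0,0],"offset":[0,0,-13],"jaw":0.4}
    - {"turn":[0,0,0],"offset":[0,0,-13],"jaw":0.4}

```text
t: 4.82
eef_pos: [0.6669, 0.0869, 0.066]
orientation: [2.358, 2.075, 0.002]
contact_force: [0.3, -0.3, 1.0]
gripper_width: 0.0341
grasp_force: 0.0
```

>>> send_rows:
  increments:
    - {"turn":[0,0,0],"offset":[0,0,25],"jaw":0.4}
    - {"turn":[0,0,0],"offset":[0,0,55],"jaw":0.6}
    - {"turn":[0,0,0],"offset":[0,-10,85],"jaw":0.7}
    - {"turn":[0,0,0],"offset":[-3,-35,100],"jaw":0.7}
    - {"turn":[0,0,0],"offset":[-8,-65,105],"jaw":0.7}
    - {"turn":[0,0,0],"offset":[-12,-95,105],"jaw":0.7}
    - {"turn":[0,0,0],"offset":[-16,-125,105],"jaw":0.7}
    - {"turn":[0,0,0],"offset":[-20,-155,105],"jaw":0.7}

```text
t: 5.48
eef_pos: [0.6464, -0.0696, 0.171]
orientation: [2.358, 2.075, 0.001]
contact_force: [0.7, -0.1, 0.3]
gripper_width: 0.0597
grasp_force: 0.0
```

>>> send_rows:
  increments:
    - {"turn":[0,0,0],"offset":[-3,-30,0],"jaw":0.7}
    - {"turn":[0,0,0],"offset":[-7,-60,0],"jaw":0.7}
    - {"turn":[0,0,0],"offset":[-11,-90,0],"jaw":0.7}
    - {"turn":[0,0,0],"offset":[-15,-110,0],"jaw":0.7}
    - {"turn":[0,0,0],"offset":[-16,-124,0],"jaw":0.7}
    - {"turn":[0,0,0],"offset":[-16,-124,0],"jaw":0.7}
    - {"turn":[0,0,0],"offset":[-16,-124,0],"jaw":0.7}
    - {"turn":[0,0,0],"offset":[-16,-124,0],"jaw":0.7}

```text
t: 6.15
eef_pos: [0.6308, -0.1915, 0.1704]
orientation: [-2.358, -2.076, -0.001]
contact_force: [0.2, 0.2, 0.4]
gripper_width: 0.0594
grasp_force: 0.0
```

```bash
python3 - <<'E'
from h import *
import cv2
st=ctrl.state(); im=ctrl.snapshot("wrist"); p=np.load("p.npy"); p[:2]+=.002
for x in(.059,.101):
  for y in(p[3]-.056,p[3]+.056):
    q=wproj(st,w(p,(x,y,.084))); print(q.round(1)); cv2.circle(im,tuple(map(int,q.round())),2,(0,255,0),-1)
cv2.imwrite("pics/w2.png",im); print(st["eef_pos"],st["gripper_width"])
s=ctrl.snapshot("side")[105:260,200:410]
cv2.imwrite("pics/s2.png",cv2.resize(s,None,fx=3.8,fy=3.8,interpolation=cv2.INTER_CUBIC))
E
```

```text
[299.2 263.8]
[295.7 131.7]
[347.8 263.8]
[351.  131.7]
[ 0.63081334 -0.19149733  0.17039519] 0.059416993619866874
```

View pics/w2.png

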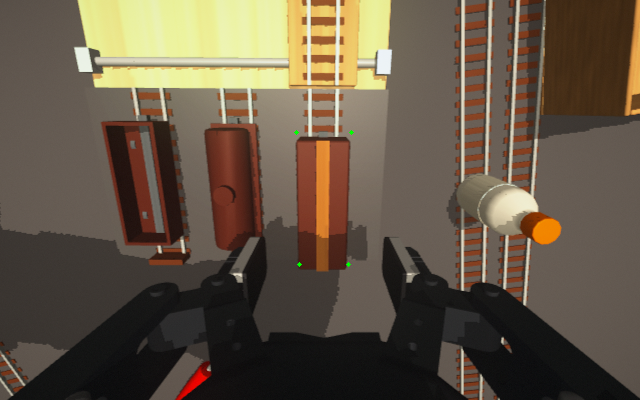

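View pics/s2.png

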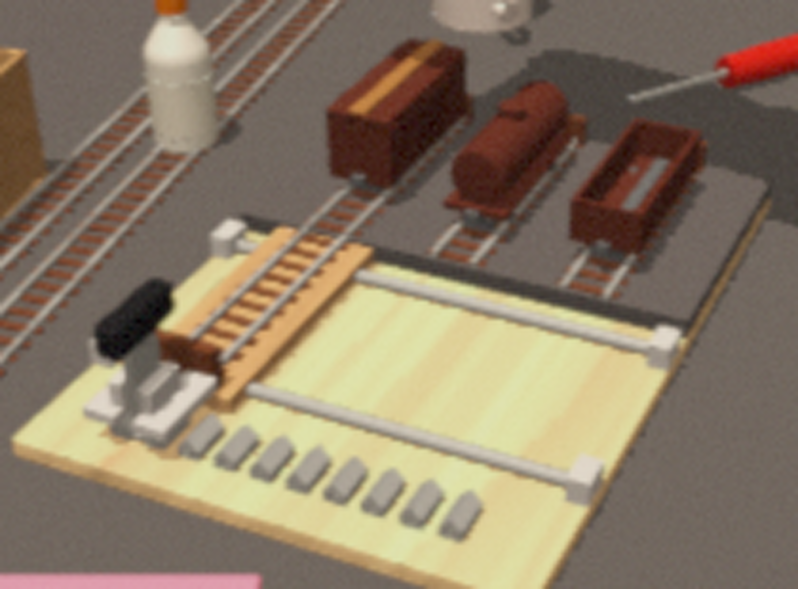

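The side crop shows the deck lined up with the boxcar's road and the bar down. In the wrist view the boxcar roof spans columns 297–349 and rows 138–269, about 4 mm further towards −y than predicted. I'll grasp it gently.

>>> send_rows:
  increments:
    - {"turn":[0,0,0],"offset":[-0.5,-4,-25],"jaw":0.7}
    - {"turn":[0,0,0],"offset":[-0.5,-4,-50],"jaw":0.7}
    - {"turn":[0,0,0],"offset":[-0.5,-4,-72],"jaw":0.7}
    - {"turn":[0,0,0],"offset":[-0.5,-4,-90],"jaw":0.7}
    - {"turn":[0,0,0],"offset":[-0.5,-4,-105],"jaw":0.7}
    - {"turn":[0,0,0],"offset":[-0.5,-4,-118],"jaw":0.7}
    - {"turn":[0,0,0],"offset":[-0.5,-4,-126],"jaw":0.7}
    - {"turn":[0,0,0],"offset":[-0.5,-4,-126],"jaw":0.7}
  squeeze: 20

```text
t: 6.92
eef_pos: [0.6292, -0.1954, 0.0426]
orientation: [-2.356, -2.075, 0.002]
contact_force: [-1.2, 0.2, -0.2]
gripper_width: 0.0592
grasp_force: 0.0
```

>>> send_rows:
  increments:
    - {"turn":[0,0,0],"offset":[0,0,0],"jaw":0.6}
    - {"turn":[0,0,0],"offset":[0,0,0],"jaw":0.55}
    - {"turn":[0,0,0],"offset":[0,0,0],"jaw":0.5}
    - {"turn":[0,0,0],"offset":[0,0,0],"jaw":0.46}
    - {"turn":[0,0,0],"offset":[0,0,0],"jaw":0.42}
    - {"turn":[0,0,0],"offset":[0,0,0],"jaw":0.4}
    - {"turn":[0,0,0],"offset":[0,0,0],"jaw":0.4}
    - {"turn":[0,0,0],"offset":[0,0,0],"jaw":0.4}

```text
t: 7.58
eef_pos: [0.6305, -0.1965, 0.0453]
orientation: [2.358, 2.074, 0.001]
contact_force: [-2.2, 1.2, 6.2]
gripper_width: 0.0416
grasp_force: 20.4
```

>>> send_rows:
  increments:
    - {"turn":[0,0,0],"offset":[0.6,5,0],"jaw":0.4}
    - {"turn":[0,0,0],"offset":[1.3,10,0],"jaw":0.4}
    - {"turn":[0,0,0],"offset":[1.9,15,0],"jaw":0.4}
    - {"turn":[0,0,0],"offset":[2.6,20,0],"jaw":0.4}
    - {"turn":[0,0,0],"offset":[3.2,25,0],"jaw":0.4}
    - {"turn":[0,0,0],"offset":[3.9,30,0],"jaw":0.4}
    - {"turn":[0,0,0],"offset":[4.5,35,0],"jaw":0.4}
    - {"turn":[0,0,0],"offset":[5.2,40,0],"jaw":0.4}

```text
t: 8.25
eef_pos: [0.6359, -0.157, 0.0454]
orientation: [2.358, 2.073, 0.001]
contact_force: [-0.5, -5.0, 6.2]
gripper_width: 0.0417
grasp_force: 20.4
```

>>> send_rows:
  increments:
    - {"turn":[0,0,0],"offset":[0.6,5,0],"jaw":0.4}
    - {"turn":[0,0,0],"offset":[1.3,10,0],"jaw":0.4}
    - {"turn":[0,0,0],"offset":[1.9,15,0],"jaw":0.4}
    - {"turn":[0,0,0],"offset":[2.6,20,0],"jaw":0.4}
    - {"turn":[0,0,0],"offset":[3.2,25,0],"jaw":0.4}
    - {"turn":[0,0,0],"offset":[3.9,30,0],"jaw":0.4}
    - {"turn":[0,0,0],"offset":[4.5,35,0],"jaw":0.4}
    - {"turn":[0,0,0],"offset":[5.2,40,0],"jaw":0.4}

```text
t: 8.92
eef_pos: [0.6411, -0.117, 0.0454]
orientation: [2.358, 2.073, 0.001]
contact_force: [-0.8, -4.8, 5.8]
gripper_width: 0.0414
grasp_force: 20.4
```

>>> send_rows:
  increments:
    - {"turn":[0,0,0],"offset":[0.6,5,0],"jaw":0.4}
    - {"turn":[0,0,0],"offset":[1.3,10,0],"jaw":0.4}
    - {"turn":[0,0,0],"offset":[1.9,15,0],"jaw":0.4}
    - {"turn":[0,0,0],"offset":[2.6,20,0],"jaw":0.4}
    - {"turn":[0,0,0],"offset":[3.2,25,0],"jaw":0.4}
    - {"turn":[0,0,0],"offset":[3.9,30,0],"jaw":0.4}
    - {"turn":[0,0,0],"offset":[4.5,35,0],"jaw":0.4}
    - {"turn":[0,0,0],"offset":[5.2,40,0],"jaw":0.4}

```text
t: 9.58
eef_pos: [0.6463, -0.0769, 0.0453]
orientation: [2.358, 2.073, 0.001]
contact_force: [-0.4, -6.4, 5.7]
gripper_width: 0.0417
grasp_force: 20.4
```

```bash
python3 - <<'E'
from h import *
import cv2
s=ctrl.snapshot("side")[105:260,200:410]
cv2.imwrite("pics/s3.png",cv2.resize(s,None,fx=3.8,fy=3.8,interpolation=cv2.INTER_CUBIC))
E
```

```text
(no output)
```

View pics/s3.png

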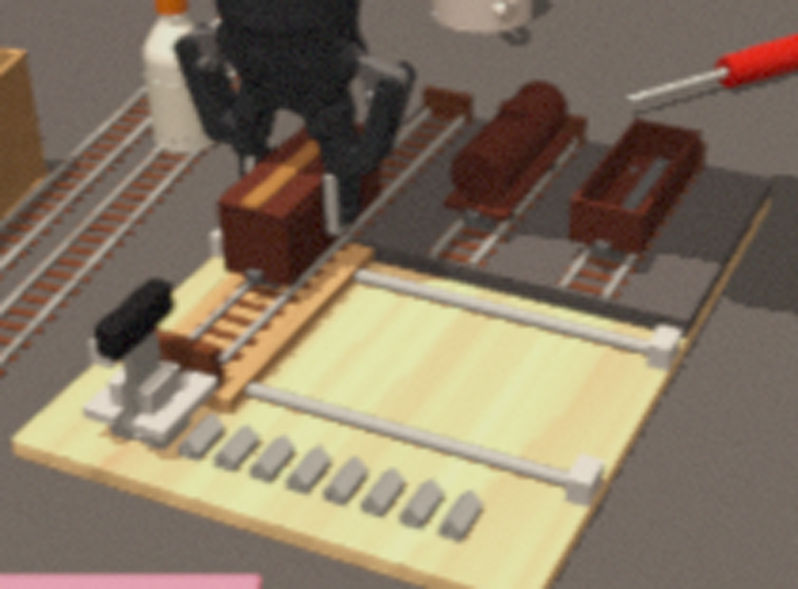

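The boxcar is on the rails with its front end already on the deck. It has about 55 mm left to go.

>>> send_rows:
  increments:
    - {"turn":[0,0,0],"offset":[0.8,6,0],"jaw":0.4}
    - {"turn":[0,0,0],"offset":[1.7,13,0],"jaw":0.4}
    - {"turn":[0,0,0],"offset":[2.6,20,0],"jaw":0.4}
    - {"turn":[0,0,0],"offset":[3.5,27,0],"jaw":0.4}
    - {"turn":[0,0,0],"offset":[4.4,34,0],"jaw":0.4}
    - {"turn":[0,0,0],"offset":[5.3,41,0],"jaw":0.4}
    - {"turn":[0,0,0],"offset":[6.2,48,0],"jaw":0.4}
    - {"turn":[0,0,0],"offset":[7,54,0],"jaw":0.4}

```text
t: 10.3
eef_pos: [0.6533, -0.0227, 0.0454]
orientation: [2.358, 2.073, 0.001]
contact_force: [-0.0, -5.9, 6.0]
gripper_width: 0.0418
grasp_force: 20.5
```

>>> send_rows:
  increments:
    - {"turn":[0,0,0],"offset":[0,0,0],"jaw":0.4}
    - {"turn":[0,0,0],"offset":[0,0,0],"jaw":0.48}
    - {"turn":[0,0,0],"offset":[0,0,0],"jaw":0.54}
    - {"turn":[0,0,0],"offset":[0,0,0],"jaw":0.6}
    - {"turn":[0,0,0],"offset":[0,0,0],"jaw":0.66}
    - {"turn":[0,0,0],"offset":[0,0,0],"jaw":0.7}
    - {"turn":[0,0,0],"offset":[0,0,0],"jaw":0.7}
    - {"turn":[0,0,0],"offset":[0,0,0],"jaw":0.7}

```text
t: 10.97
eef_pos: [0.6526, -0.0226, 0.0442]
orientation: [-2.359, -2.075, 0.0]
contact_force: [0.4, -0.3, -0.0]
gripper_width: 0.0597
grasp_force: 0.0
```

>>> send_rows:
  increments:
    - {"turn":[0,0,0],"offset":[0,0,10],"jaw":0.7}
    - {"turn":[0,0,0],"offset":[0,0,25],"jaw":0.7}
    - {"turn":[0,0,0],"offset":[0,0,45],"jaw":0.7}
    - {"turn":[0,0,0],"offset":[0,0,70],"jaw":0.7}
    - {"turn":[0,0,0],"offset":[0,0,95],"jaw":0.7}
    - {"turn":[0,0,0],"offset":[0,0,120],"jaw":0.7}
    - {"turn":[0,0,0],"offset":[0,0,140],"jaw":0.7}
    - {"turn":[0,0,0],"offset":[0,0,140],"jaw":0.7}

```text
t: 11.63
eef_pos: [0.6542, -0.0226, 0.1897]
orientation: [2.356, 2.072, 0.007]
contact_force: [0.6, 0.2, 0.4]
gripper_width: 0.0602
grasp_force: 0.0
```

```bash
python3 - <<'E'
from h import *
import cv2
s=ctrl.snapshot("side")[105:260,200:410]; w_=ctrl.snapshot("wrist")
a=cv2.resize(s,(400,295),interpolation=cv2.INTER_CUBIC)
cv2.imwrite("pics/f.png",np.hstack([a,cv2.resize(w_[0:295,100:500],(400,295))]))
E
```

```text
(no output)
```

View pics/f.png

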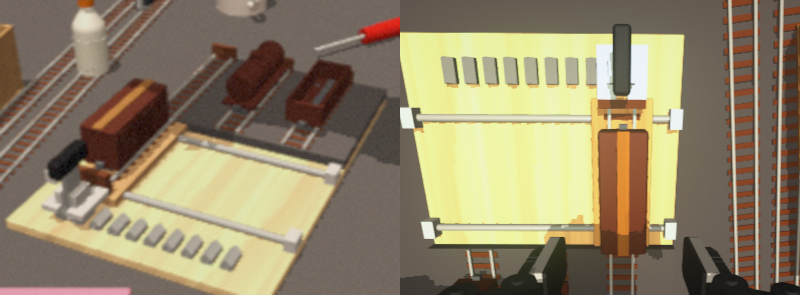

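The picture shows the boxcar upright on the deck rails and released, with its roof at wrist rows 129–255. The rear end is close to the deck edge, so I'll check it numerically.

```bash
python3 - <<'E'
from h import *
from scipy.optimize import brentq
st=ctrl.state(); p=np.load("p.npy"); p[:2]+=.002
f=lambda r,z: brentq(lambda y: wproj(st,w(p,(.08,y,z)))[1]-r,-.2,.25)
print("roof front/rear",f(129,.084),f(255,.084)); print("stop top face",f(107,.048),"grip ends",f(24,.088),f(95,.088),"deck ends/base -y edge of ply",f(247,.02))
E
```

```text
roof front/rear 0.1113670233985027 -0.0011405090255649393
stop top face 0.12870324204743236 grip ends 0.18599743744014358 0.13722065608577685 deck ends/base -y edge of ply -0.024396940447608526
```

```bash
python3 -c "
from station import ctrl
print(ctrl.sign_off())"
```

```text
the job is handed in; nothing more can be done
None
```

The deck is caught at the boxcar's road (0.16), and the boxcar stands wholly on it, released, about 20 mm inside the deck end and 10 mm short of the stop; the tank and open wagons were not moved, and the job was handed in at about 12 s (no verdict was returned).

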